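Press the sample-tube caps home and hold

ROBOT

A 6-joint arm with a two-finger parallel gripper is mounted at the origin on the work surface. World frame = base frame: x ahead of the robot, y to its left, z up, the work surface at z = 0. Lengths are in m, angles in rad, forces in N, time in s.
With the tool pointing down it reaches from about 0.375 to 0.9 m from the base axis. Payload 3.1 kg.
Tool frame: the origin (TCP) lies on the centre line of the jaws, within the pads' length; the fingertips stand 19 mm ahead of it and the grasp point (between the pads) is the TCP; z points along the fingers, y is the direction in which the jaws open and shut (so a half turn about z gives the same grasp; the last joint's range is limited). The gripper opens to 87 mm and grips with 3 to 60 N. Pads are 19 mm wide; open, the fingers measure 117 mm over their backs; the gripper's body (75 mm by 190 mm) begins 51 mm behind the grasp point.
Start: joints at [-1.462, 0.527, 1.433, -0, 1.181, -0.178], TCP at [0.177, -0.599, 0.242] pointing down, gripper open.
Joint ranges: [-3.08, 3.08], [-0.75, 2.2], [0.22, 2.44], [-1.43, 4.57], [0, 2.65], [-2.85, 2.85]. Speed limits (rad/s): [2.79, 2.79, 3.14, 3.14, 3.14, 3.14].

INTERFACE

Orientations are given as a unit quaternion [w, x, y, z].
In Python, from workcell import ctrl gives the robot as it stands. Calls block until the motion is done:
- ctrl.move_pose(position, orientation): joint-space move of the TCP to a pose.
- ctrl.servo_line(position, attitude=None, speed=0.15): straight line of the TCP; attitude=None keeps the orientation; speed is the mean speed in m/s.
- ctrl.movej(angles): joint-space move.
- ctrl.gripper_to(opening, effort=None): finger opening in m; effort is the grip in N (None keeps the last); returns when the fingers have stopped.
- ctrl.hold(seconds).
- ctrl.solve_ik(position, orientation): joint angles nearest the present ones, or None.
- ctrl.grab_frame(name): name is "side" or "top" or "wrist"; returns (picture, depth): 480x640x3 uint8, red, green, blue; 480x640 float32, m along the optical axis (not along the pixel's ray), 0 where there is no reading.
- ctrl.calibration(name): a dict with "fx", "fy", "cx", "cy" (pixels), "extrinsics" (4x4, takes a point from camera to world coordinates). Camera axes: x right, y up, looking along -z (the intrinsics and any distortion apply to the point x, -y, -z); pixel columns grow to the right and rows downward; lengths in m; the calibration is good to about 2 mm. A picture is of the moment at which its call begins: read the wrist's pose just before it. calibration takes no time and is no camera call; for the wrist camera it gives the pose at the moment of the call.
A pose or a line that the arm cannot do raises ctrl.MotionError and nothing moves.
- ctrl.sign_off(): hands the job in, once; it reports no verdict.
Readings, each from a call of its own:
- ctrl.get_time_s(): time.
- ctrl.get_joints(): joint angles.
- ctrl.get_qvel(): joint speeds.
- ctrl.get_effort(): joint torques, N m.
- ctrl.get_tool_pos(): TCP position.
- ctrl.get_orientation(): TCP orientation.
- ctrl.get_wrist_force(): force on the tool from outside, world axes, zero at the start.
- ctrl.get_ft_torque(): the same for the moment, N m.
- ctrl.get_gripper_width(): finger opening in m.
Only numpy, scipy, OpenCV 4.12 (cv2) and the standard library are available. Lean on these libraries where they do the work, as an engineer would, in place of code of your own. Each camera call takes 0.05 s, during which the arm holds its last target.

TASK

Press the caps onto the four sample tubes: first slide the carriage by its blue grip until its orange pointer lines up with the orange mark on the press base, so the tubes stand under the press head. Then flip the red safety catch right over to the outside, clear of the lever, and only then pull the lever's black handle all the way towards the robot with the fingers and hold it there: finish while still holding it, because it springs back when let go. Leave the other things on the table where they are.

Things in the scene. Friction and masses are not known exactly. Their poses are not given: they have to be found in the camera images.
- press: Grey-and-white hand press, fixed. Origin on the table under its base; x away from the robot, y to the left, z up, turned about z up to 0.25 rad; the parts below use these axes. Base 250 x 510 x 20 mm, y = -190 to 320. Column and head: x = -95 to 105, y = -40 to 40, up to z = 272 mm. Carriage track along y at x = -60; lever plane y = -150; lever hinge at x = 0, home mark at x = -113, y = 160 mm.
- carriage (a joint): Slide of the carriage along the press's -y (to the robot's right), in m. 0 = fully out to the left; 0.100 = pointer at the mark, tubes under the press head (home; within 8 mm is good); the track runs on to a stop at 0.125, which is too far. Moves with about 2.5 N and stays where it is left.
- carriage_grip (a point): Centre of the carriage's upright blue grip block, 24 (x) x 20 (y) x 52 mm tall, its top 90 mm above the table, bottom on the carriage plate 38 mm above the table. Rides with the carriage. The orange pointer is on the carriage's front edge in line with it.
- home_mark (a point): Orange mark on the front strip of the press base, 22 mm above the table. The carriage is home when the grip's centre has the same press y as this mark (it is then 53 mm beyond it in x).
- caps (a joint): How far the four red caps have been pushed down onto the tubes of the carriage, in m: 0 = loose, about 0.010 = pressed by the lever at its stop. The press head does this when the lever is pulled with the carriage home.
- catch (a joint): Turn of the red safety catch about its hinge, in rad. 0 = locked (its red bar lies ahead of the lever and physically blocks it), 1.6 = flipped right over to the outside (stop). Grows as the tab's top goes to the press's -y (right) and down. More than 1.2 is clear. Stays where it is left; about 1 N at the tab moves it.
- catch_tab (a point): Centre of the catch's red tab. Locked: an upright plate 28 (x) x 8 (y) mm, 145 to 200 mm above the table (this point 175), 30 mm left (+y) of the hinge line; its left face is free to push, with 100 mm of free space to its left. Fully flipped: almost level, this point 56 mm right of the hinge line, 148 mm above the table.
- catch_hinge (a point): Point on the catch's hinge line (parallel to the press's x), 120 mm above the table, in the tab's middle plane.
- pull_lever (a joint): Turn of the lever about its hinge, in rad. 0 = rest, leaning 0.3 rad away from the robot; 0.9 = stop, leaning 0.6 rad towards the robot. A spring returns it to 0; it takes about 4 N at the handle at first and 10 N at the stop. More than 0.80 counts as fully pulled.
- pull_handle (a point): Lever's black round handle bar (pull_lever_c4), 20 mm thick, 78 mm long along the press's y, between the arms (12 mm thick, 90 mm apart) of the lever's fork; 39 mm free below the bar. Origin at its centre, 140 mm from the lever's hinge line: 234 mm above the table at rest, 216 mm at the stop. Turns with the lever.
- lever_hinge (a point): Point on the lever's hinge line (parallel to the press's y), in the plane of the lever's swing, 100 mm above the table.
- water_bottle: Clear water bottle, 64 mm wide, 200 mm tall, red cap. A bystander; origin at the centre of its underside. Leave it alone.
- apple: Red apple, 74 mm wide, 66 mm tall. A bystander; origin at the centre of its underside. Leave it alone.
- marker: Black marker pen lying flat, 140 mm long (its x), 16 mm thick. A bystander; origin at the centre of its underside. Leave it alone.
- tube_rack: White rack of 15 red-capped tubes, 100 x 160 mm, 92 mm tall. A bystander; origin at the centre of its underside. Leave it alone.
- label_roll: White label roll lying flat, 70 mm across, 30 mm tall. A bystander; origin at the centre of its underside. Leave it alone.
- paper_cup: White cup, 72 mm wide, 85 mm tall. A bystander; origin at the centre of its underside. Leave it alone.
- swab_pack: Blue flat pack, 70 x 120 x 35 mm. A bystander; origin at the centre of its underside. Leave it alone.

How it is judged:
On the way, in this order (a step that is already met when the one before it is completed fails the run):
1. the carriage is home: pointer at the mark within 8 mm (value of joint carriage between 0.092 and 0.108 m and velocity of joint carriage between -0.01 and 0.01 m/s), for 0.2 s.
2. with the carriage still home, the safety catch is flipped over clear of the lever (value of joint catch above 1.2 rad and value of joint carriage between 0.092 and 0.108 m), for 0.2 s.
3. with carriage home and catch clear, the lever is pulled fully by its handle and held (all of step 2 and value of joint pull_lever above 0.8 rad and contact force between the fingers and pull_lever_c4 above 2 N), for 0.3 s.
At the end, for the whole second after the job is handed in: The lever is held still beyond 0.80 rad by the fingers on its handle (over 2 N), the carriage is at its mark within 8 mm, the catch is flipped beyond 1.2 rad, and the caps are pressed more than 5 mm (all of step 3 and value of joint caps above 0.005 m and velocity of joint pull_lever between -0.05 and 0.05 rad/s); the arm keeps its last pose, push and grip.
It fails at once if the lever is pulled while the catch guards it (value of joint pull_lever above 0.3 rad and value of joint catch below 0.8 rad).
It fails at once if the lever is pulled while the carriage is not home (value of joint pull_lever above 0.4 rad and not (value of joint carriage between 0.092 and 0.108 m)).
It fails at once if a bystander is moved more than 30 mm or knocked over (distance of any of water_bottle, apple, marker, tube_rack, label_roll, paper_cup, swab_pack from where it was at the start of the episode above 0.03 m or angle between any of water_bottle, apple, tube_rack, label_roll, paper_cup, swab_pack's own z axis and vertical above 0.4 rad).
It also fails if it takes over 58 s, if anything falls off the work surface, if the arm or the gripper's body presses on something with over 40 N, if the wrist force passes 120 N, or if a joint passes its speed limit or range.

## Working session

There is one attempt and no reset: what is moved stays moved. The work goes in short steps, each a Python script; the robot and the scene stay as the last script left them, time stands still between calls to the robot, and variables do not carry over. Pictures are saved under pics/ and viewed, and the job is handed in when it is done.

```bash
mkdir -p pics; ls
python3 - <<'E'
from workcell import ctrl
import cv2,numpy as np
for n in ["side","top","wrist"]:
    im,d=ctrl.grab_frame(n); c=ctrl.calibration(n)
    cv2.imwrite(f"pics/a_{n}.png",im[:,:,::-1]); np.savez(f"a_{n}.npz",im=im,d=d,**c)
    print(n,{k:np.round(v,3).tolist() for k,v in c.items()})
print(ctrl.get_time_s(),ctrl.get_orientation())
E
```

```text
pics
side {'fx': 519.22, 'fy': 519.22, 'cx': 326.72, 'cy': 233.529, 'extrinsics': [[0.938, 0.21, -0.276, 0.06], [-0.346, 0.513, -0.786, -1.282], [-0.023, 0.833, 0.553, 1.04], [0.0, 0.0, 0.0, 1.0]]}
top {'fx': 506.449, 'fy': 506.449, 'cx': 315.796, 'cy': 236.257, 'extrinsics': [[0.025, 0.991, -0.132, 0.356], [-1.0, 0.027, 0.013, -0.026], [0.017, 0.131, 0.991, 1.396], [0.0, 0.0, 0.0, 1.0]]}
wrist {'fx': 395.967, 'fy': 395.967, 'cx': 318.997, 'cy': 241.844, 'extrinsics': [[0.282, 0.928, 0.242, 0.243], [-0.959, 0.273, 0.069, -0.58], [-0.002, -0.251, 0.968, 0.384], [0.0, 0.0, 0.0, 1.0]]}
0.15 [-8.58751092e-04  9.89734420e-01  1.42916197e-01  2.85838352e-05]
```

View pics/a_top.png

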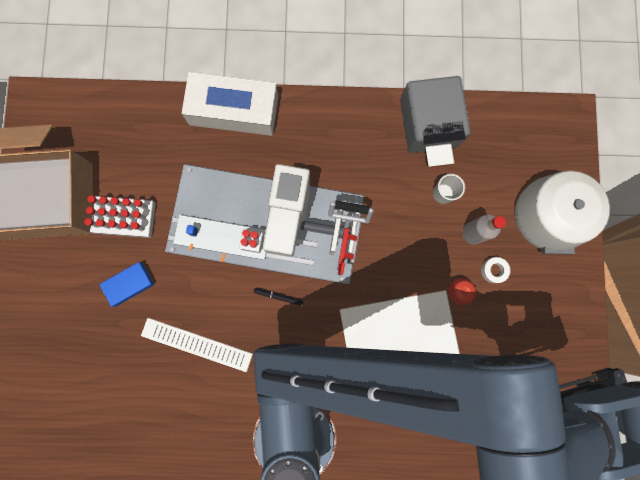

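View pics/a_side.png

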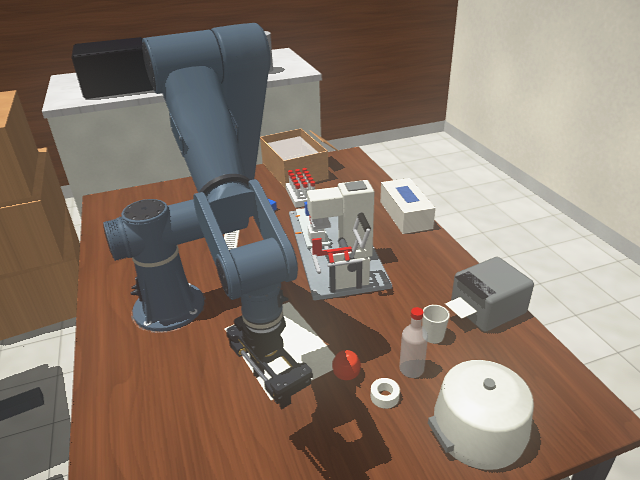

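The top view shows the blue grip at about (191,230), the pointer at (192,246), the home mark at (223,257), the red catch at (346,250) and the black handle at (350,205). I'll zoom in on the press and compute positions.

```bash
cat > h.py <<'E'
import numpy as np, cv2
def ray(c,u,v):
    E=c["extrinsics"]; d=E[:3,:3]@np.array([(u-c["cx"])/c["fx"],-(v-c["cy"])/c["fy"],-1.0]); return E[:3,3],d
def onz(c,u,v,z):
    o,d=ray(c,u,v); return o+d*(z-o[2])/d[2]
def pt(c,D,u,v):
    o,d=ray(c,u,v); return o+d*D[int(round(v)),int(round(u))]
E
python3 - <<'E'
import numpy as np,cv2
from h import *
a=np.load("a_top.npz"); im=a["im"]; D=a["d"]
cv2.imwrite("pics/b_top.png",cv2.resize(im[150:290,160:380,::-1],None,fx=3.6,fy=3.6,interpolation=cv2.INTER_CUBIC))
s=np.load("a_side.npz")
cv2.imwrite("pics/b_side.png",cv2.resize(s["im"][165:305,270:410,::-1],None,fx=4.2,fy=4.2,interpolation=cv2.INTER_CUBIC))
hsv=cv2.cvtColor(im,cv2.COLOR_RGB2HSV)
for nm,lo,hi in [("orange",(8,150,120),(20,255,255)),("blue",(105,150,60),(125,255,255)),("red",(0,180,80),(6,255,255))]:
    m=cv2.inRange(hsv,lo,hi); m[:, :160]=0; m[:,380:]=0; m[:160]=0; m[290:]=0
    n,l,st,ce=cv2.connectedComponentsWithStats(m)
    for i in range(1,n):
        if st[i,4]>4:
            u,v=ce[i]; print(nm,st[i],ce[i].round(1),pt(a,D,u,v).round(4),onz(a,u,v,.022).round(4))
E
```

```text
orange [190 244   3   5   8] [190.9 246.1] [0.5014 0.2911 0.0345] [0.5027 0.294  0.022 ]
orange [222 254   3   8  15] [222.9 257.5] [0.4738 0.2055 0.0231] [0.4739 0.2057 0.022 ]
blue [187 225  11  10  80] [191.6 230. ] [0.537  0.2777 0.0942] [0.547  0.2945 0.022 ]
red [339 229  17  45 230] [345.  249.5] [ 0.4906 -0.116   0.1517] [ 0.5046 -0.1253  0.022 ]
red [243 230   6   6  20] [245.6 232.4] [0.5299 0.1337 0.1287] [0.5445 0.1471 0.022 ]
red [252 232   6   4  17] [254.4 233.5] [0.5272 0.1114 0.1308] [0.5419 0.1233 0.022 ]
red [241 239   5   4  13] [243.3 240.4] [0.5095 0.1388 0.1279] [0.5223 0.1526 0.022 ]
red [250 240   6   4  17] [252.4 241.9] [0.5066 0.116  0.1254] [0.5188 0.1276 0.022 ]
```

Run:
```python
import numpy as np,cv2
from h import *
a=np.load("a_top.npz"); D=a["d"]
# base corners guess
for p in [(183,166),(167,251),(352,282),(368,198)]: print(p,onz(a,*p,.02).round(4))
```

```text
(183, 166) [0.7262 0.3291 0.02  ]
(167, 251) [0.4879 0.3583 0.02  ]
(352, 282) [ 0.4167 -0.1461  0.02  ]
(368, 198) [ 0.6501 -0.1869  0.02  ]
```

View pics/b_top.png

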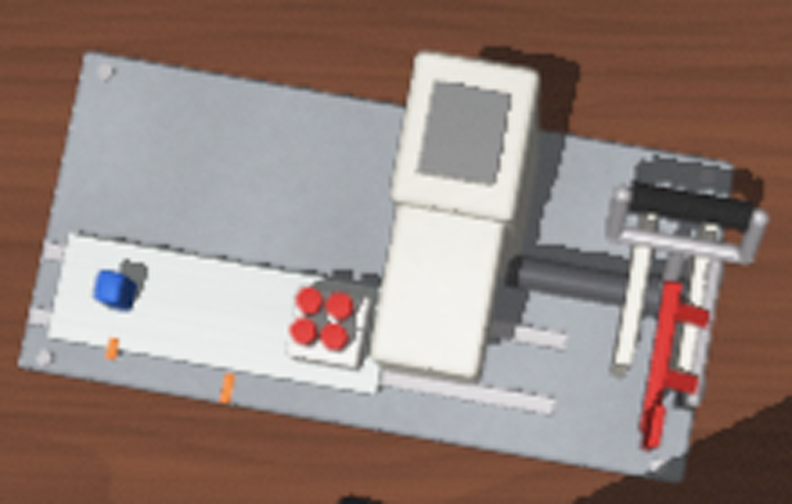

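View pics/b_side.png

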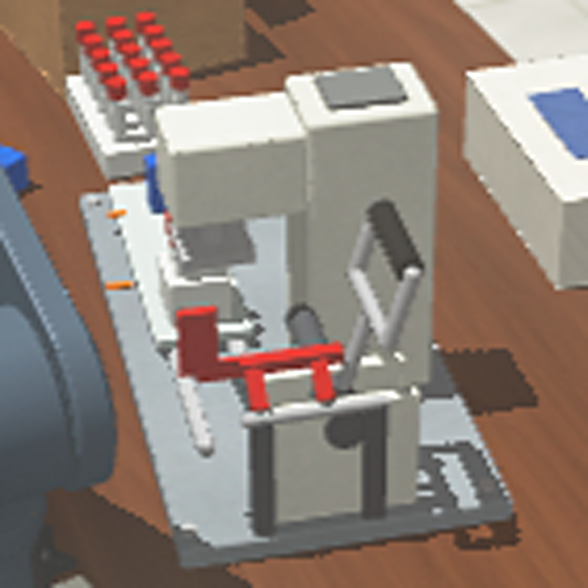

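```bash
cat >> h.py <<'E'
def fit(P,W): # 2D rigid P->W
    P=np.array(P);W=np.array(W);p=P.mean(0);w=W.mean(0)
    a=P-p;b=W-w; th=np.arctan2((a[:,0]*b[:,1]-a[:,1]*b[:,0]).sum(),(a*b).sum())
    R=np.array([[np.cos(th),-np.sin(th)],[np.sin(th),np.cos(th)]]); return th,R,w-R@p
E
python3 - <<'E'
import numpy as np,cv2
from h import *
a=np.load("a_top.npz"); im=a["im"]; D=a["d"]
z2=lambda x,y:(160+x/3.6-.4,150+y/3.6-.4)
px=[z2(88,53),z2(20,366),z2(682,482),z2(733,163)]
P=[(.125,.32),(-.125,.32),(-.125,-.19),(.125,-.19),(-.113,.16)]
W=[onz(a,*p,.02)[:2] for p in px]+[onz(a,222.9,257.5,.022)[:2]]
th,R,t=fit(P,W); print(th,t)
print("resid mm",[((R@np.array(p)+t-w)*1000).round(1) for p,w in zip(P,W)])
np.savez("press.npz",th=th,R=R,t=t)
def topress(w): return np.r_[R.T@(w[:2]-t),w[2]]
print("pointer",topress(onz(a,190.9,246.1,.036)),"grip",topress(onz(a,191,230,.09)))
s=np.load("a_side.npz")
# all pixels -> press frame point clouds by colour
for nm,c in (("top",a),("side",s)):
    h=cv2.cvtColor(c["im"],cv2.COLOR_RGB2HSV); d=c["d"]
    vv,uu=np.mgrid[0:480,0:640]
    E=c["extrinsics"]; X=np.stack([(uu-c["cx"])/c["fx"],-(vv-c["cy"])/c["fy"],-np.ones_like(uu,float)],-1)*d[...,None]
    Wp=X@E[:3,:3].T+E[:3,3]; Pp=Wp.copy(); Pp[...,:2]=(Wp[...,:2]-t)@R
    red=(cv2.inRange(h,(0,170,60),(6,255,255))>0)|(cv2.inRange(h,(175,170,60),(180,255,255))>0)
    box=lambda lo,hi:np.all((Pp>lo)&(Pp<hi),-1)
    m=red&box([-.2,-.25,.05],[.15,-.05,.3])
    print(nm,"red n",m.sum(), np.percentile(Pp[m],[1,10,50,90,99],axis=0).round(3).tolist())
    mt=m&(Pp[...,2]>.165); print(" tab",mt.sum(),np.percentile(Pp[mt],[2,50,98],axis=0).round(3).tolist())
    dark=(c["im"].max(-1)<60)&box([-.05,-.22,.21],[.12,-.07,.27])
    print(" handle",dark.sum(),np.percentile(Pp[dark],[2,50,98],axis=0).round(3).tolist() if dark.sum() else 0)
    bl=(cv2.inRange(h,(105,150,40),(125,255,255))>0)&box([-.12,.05,.03],[.0,.33,.12])
    print(" blue",bl.sum(),np.percentile(Pp[bl],[2,50,98],axis=0).round(3).tolist() if bl.sum() else 0)
E
```

```text
-0.14607424330312058 [0.56277464 0.03037572]
resid mm [array([2. , 2.3]), array([-1.4,  1.9]), array([-1.1, -1.3]), array([ 0.3, -2.3]), array([ 0.2, -0.6])]
pointer [-0.0986925   0.24862148  0.036     ] grip [-0.06132429  0.24354958  0.09      ]
top red n 265 [[-0.112, -0.177, 0.13], [-0.098, -0.17, 0.139], [-0.055, -0.152, 0.153], [-0.011, -0.147, 0.2], [0.001, -0.145, 0.205]]
 tab 45 [[-0.113, -0.155, 0.175], [-0.1, -0.15, 0.201], [-0.089, -0.147, 0.206]]
 handle 251 [[0.032, -0.186, 0.237], [0.04, -0.15, 0.243], [0.049, -0.113, 0.248]]
 blue 79 [[-0.071, 0.238, 0.05], [-0.06, 0.242, 0.087], [-0.05, 0.254, 0.095]]
side red n 137 [[-0.11, -0.178, 0.13], [-0.073, -0.174, 0.136], [-0.044, -0.157, 0.15], [-0.012, -0.147, 0.157], [-0.001, -0.144, 0.204]]
 tab 12 [[-0.113, -0.158, 0.199], [-0.099, -0.153, 0.203], [-0.09, -0.15, 0.206]]
 handle 0 0
 blue 6 [[-0.071, 0.238, 0.088], [-0.068, 0.243, 0.091], [-0.065, 0.251, 0.096]]
```

```bash
cat >> h.py <<'E'
_p=np.load("press.npz"); R,t,th=_p["R"],_p["t"],float(_p["th"])
def w(x,y,z): return np.r_[R@np.array([x,y])+t,z]
def topress(q): q=np.asarray(q);return np.r_[R.T@(q[:2]-t),q[2]]
from scipy.spatial.transform import Rotation as Ro
def quat(tilt=0.0):  # tool x=press +y, z down; tilt: leans tool z toward press +x
    c,s=np.cos(th),np.sin(th)
    M=np.column_stack([(-s,c,0),(c,s,0),(0,0,-1)])
    M=M@Ro.from_euler("x",-tilt).as_matrix()
    return np.roll(Ro.from_matrix(M).as_quat(),1)
def snap(ctrl,name,fn):
    c=ctrl.calibration(name); im,d=ctrl.grab_frame(name)
    cv2.imwrite(f"pics/{fn}.png",im[:,:,::-1]); np.savez(f"{fn}.npz",im=im,d=d,**c); return im,d,c
E
python3 - <<'E'
from workcell import ctrl
from h import *
p=ctrl.get_tool_pos()
ctrl.servo_line([p[0],p[1],.40],speed=.25)
ctrl.move_pose(w(-.06,.20,.30),quat())
snap(ctrl,"wrist","c_wrist")
print(ctrl.get_time_s(),topress(ctrl.get_tool_pos()),ctrl.get_joints(),ctrl.get_orientation(),quat(),ctrl.get_wrist_force())
E
```

```text
4.1833 [-0.05948608  0.19940958  0.30004117] [ 2.25878702e-01  4.08388388e-01  1.47000964e+00 -1.58663279e-04
  1.26300240e+00  3.73120853e-01] [1.11739537e-04 7.57186613e-01 6.53198605e-01 4.96798379e-05] [0.         0.75682076 0.65362248 0.        ] [-0.36693413  0.18619361 -1.10880588]
```

View pics/c_wrist.png

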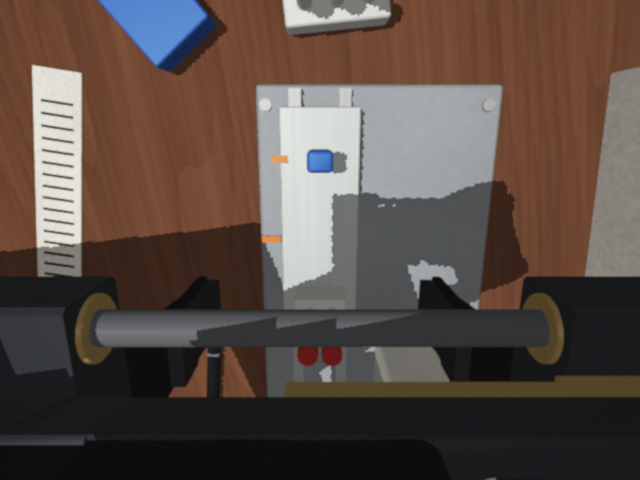

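The wrist view shows the pointer at (280,159), the mark at (271,239) and the blue grip at (320,161). The path to the grip is clear.

```bash
cat >> h.py <<'E'
def blobs(im,lo,hi,mn=15):
    m=cv2.inRange(cv2.cvtColor(im,cv2.COLOR_RGB2HSV),lo,hi); n,l,st,ce=cv2.connectedComponentsWithStats(m)
    return [(ce[i],st[i]) for i in range(1,n) if st[i,4]>mn]
OR=((8,150,100),(20,255,255)); BL=((105,150,40),(125,255,255))
E
python3 - <<'E'
from h import *
c=np.load("c_wrist.npz")
for ce,st in blobs(c["im"],*OR): print("or",ce.round(1),st,topress(onz(c,*ce,.022)).round(4),topress(onz(c,*ce,.036)).round(4),topress(pt(c,c["d"],*ce)).round(4))
for ce,st in blobs(c["im"],*BL): print("bl",ce.round(1),st,topress(onz(c,*ce,.09)).round(4),topress(pt(c,c["d"],*ce)).round(4))
for p in [(257,86),(501,86)]: print(topress(onz(c,*p,.02)))
E
```

```text
or [280.  158.8] [274 157  13   5  54] [-0.099   0.2479  0.022 ] [-0.0976  0.2486  0.036 ] [-0.0973  0.2488  0.0398]
or [269.9 238.9] [261 236  20   7  93] [-0.1124  0.1618  0.022 ] [-0.1106  0.1653  0.036 ] [-0.1123  0.1619  0.0226]
bl [169.6  33.5] [  99    0  116   71 1471] [-0.1793  0.3508  0.09  ] [-0.1981  0.3637  0.0348]
bl [320.8 161.5] [308 151  25  21 445] [-0.0568  0.2488  0.09  ] [-0.0568  0.2488  0.0899]
[-0.12026211  0.31927624  0.02      ]
[0.1243039  0.31879394 0.02      ]
```

Run:
```python
from workcell import ctrl
from h import *
q=quat()
ctrl.move_pose(w(-.058,.247,.16),q)
ctrl.servo_line(w(-.058,.247,.066),speed=.15)
ctrl.gripper_to(.015,20)
print(ctrl.get_gripper_width(),ctrl.get_wrist_force())
ctrl.servo_line(w(-.058,.160,.066),speed=.06)
ctrl.hold(.2)
print(ctrl.get_time_s(),topress(ctrl.get_tool_pos()),ctrl.get_wrist_force())
snap(ctrl,"wrist","d_wrist"); snap(ctrl,"top","d_top")
for n in("wrist","top"):
    c=np.load(f"d_{n}.npz")
    for ce,st in blobs(c["im"],*OR,mn=5): print(n,ce.round(1),st,topress(onz(c,*ce,.022)).round(4),topress(onz(c,*ce,.036)).round(4))
```

```text
0.024281905658508962 [-2.23132694  0.28101907  1.00645489]
8.4417 [-0.0589394   0.15931862  0.06585547] [-4.6411067   0.80535487  1.7955792 ]
wrist [210.1 272.5] [189 268  43   9 340] [-0.1125  0.1635  0.022 ] [-0.1084  0.1683  0.036 ]
```

View pics/d_wrist.png

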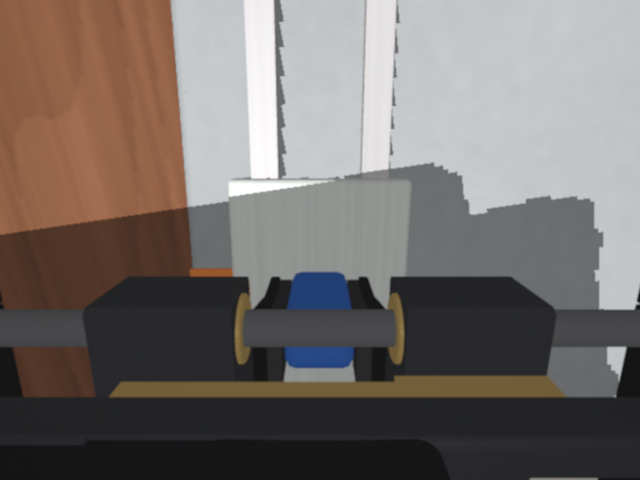

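View pics/d_top.png

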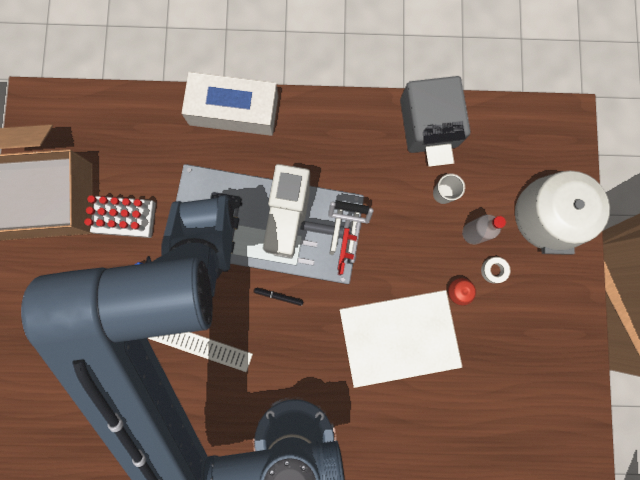

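The grip is between the fingers at (320,320), but the finger housing hides the pointer and only the mark shows. I'll release, rise and check the alignment.

Run:
```python
from workcell import ctrl
from h import *
ctrl.gripper_to(.06)
ctrl.servo_line(w(-.058,.159,.30),speed=.25)
snap(ctrl,"wrist","e_wrist")
c=np.load(f"e_wrist.npz")
for ce,st in blobs(c["im"],*OR,mn=5): print(ce.round(1),st,topress(onz(c,*ce,.022)).round(4),topress(onz(c,*ce,.036)).round(4))
for ce,st in blobs(c["im"],*BL): print("bl",ce.round(1),st,topress(onz(c,*ce,.09)).round(4))
print(ctrl.get_time_s())
```

```text
[272.5 203.1] [258 199  30   9 160] [-0.1085  0.1606  0.022 ] [-0.1068  0.1628  0.036 ]
bl [167.9  10.6] [136   0  57  27 618] [-0.179   0.3262  0.09  ]
bl [319.9 210.4] [308 198  24  25 544] [-0.0578  0.1648  0.09  ]
10.5667
```

View pics/e_wrist.png

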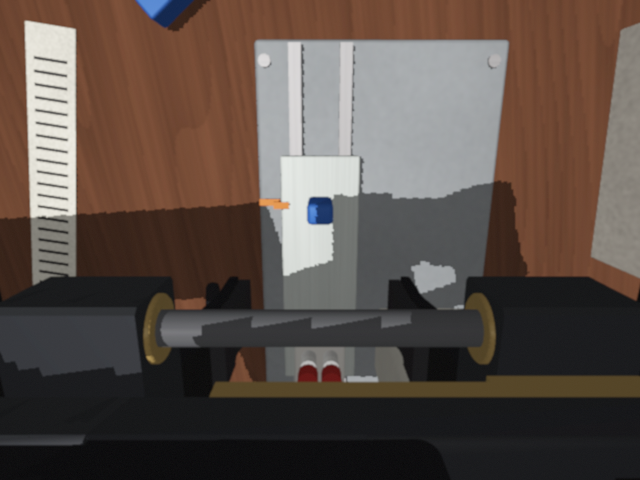

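Run:
```python
from h import *
c=np.load(f"e_wrist.npz")
m=cv2.inRange(cv2.cvtColor(c["im"],cv2.COLOR_RGB2HSV),*OR)
for u in range(257,290):
    v=np.where(m[190:215,u])[0]+190
    if len(v): print(u,v.min(),v.max(),topress(onz(c,u,v.mean(),.022 if u<276 else .038)).round(4))
```

```text
258 201 202 [-0.1239  0.1623  0.022 ]
259 199 205 [-0.1229  0.1618  0.022 ]
260 200 205 [-0.1218  0.1612  0.022 ]
261 200 204 [-0.1207  0.1618  0.022 ]
262 200 204 [-0.1197  0.1618  0.022 ]
263 200 204 [-0.1186  0.1618  0.022 ]
264 200 204 [-0.1175  0.1618  0.022 ]
265 200 204 [-0.1165  0.1618  0.022 ]
266 200 204 [-0.1154  0.1618  0.022 ]
267 200 204 [-0.1143  0.1618  0.022 ]
268 200 204 [-0.1133  0.1618  0.022 ]
269 200 204 [-0.1122  0.1618  0.022 ]
270 200 204 [-0.1111  0.1618  0.022 ]
271 200 204 [-0.11    0.1618  0.022 ]
272 200 204 [-0.109   0.1617  0.022 ]
273 200 204 [-0.1079  0.1617  0.022 ]
274 200 205 [-0.1069  0.1612  0.022 ]
275 200 207 [-0.1058  0.1601  0.022 ]
276 200 207 [-0.103   0.1627  0.038 ]
277 200 207 [-0.1019  0.1627  0.038 ]
278 200 207 [-0.1009  0.1627  0.038 ]
279 200 207 [-0.0999  0.1627  0.038 ]
280 202 207 [-0.0989  0.1617  0.038 ]
281 203 207 [-0.0979  0.1611  0.038 ]
282 204 207 [-0.0968  0.1606  0.038 ]
283 204 207 [-0.0958  0.1606  0.038 ]
284 204 207 [-0.0948  0.1606  0.038 ]
285 204 207 [-0.0938  0.1606  0.038 ]
286 203 207 [-0.0927  0.1611  0.038 ]
287 204 205 [-0.0917  0.1617  0.038 ]
```

Pointer and mark agree to about 1 mm in press y, both near 0.161, so the carriage is home. Next is the catch.

Run:
```python
from workcell import ctrl
from h import *
ctrl.gripper_to(.0)
ctrl.move_pose(w(-.08,.10,.38),quat())
ctrl.move_pose(w(-.103,-.120,.36),quat())
ctrl.servo_line(w(-.103,-.120,.197),speed=.2)
print(ctrl.get_time_s(),ctrl.get_wrist_force())
snap(ctrl,"wrist","f_wrist"); snap(ctrl,"side","f_side")
s=cv2.imread("pics/f_side.png"); cv2.imwrite("pics/f_sidez.png",cv2.resize(s[120:310,230:430],None,fx=3,fy=3,interpolation=cv2.INTER_CUBIC))
print(ctrl.get_gripper_width(),topress(ctrl.get_tool_pos()))
```

```text
14.1 [-0.37077934 -0.71650211 -0.62901248]
0.0005117561411018701 [-0.10201622 -0.11994043  0.19807938]
```

View pics/f_wrist.png

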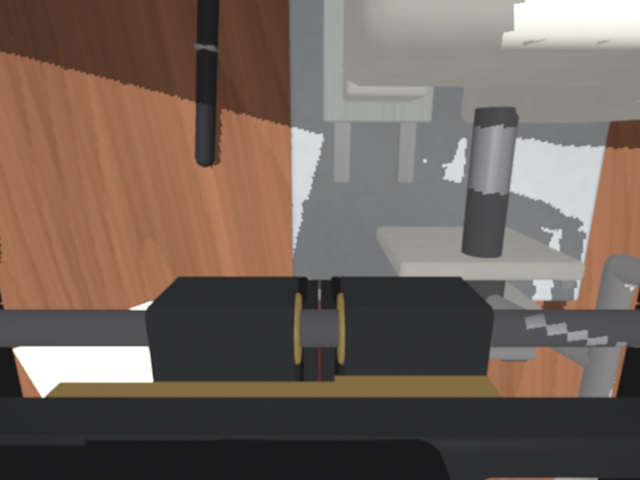

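View pics/f_sidez.png

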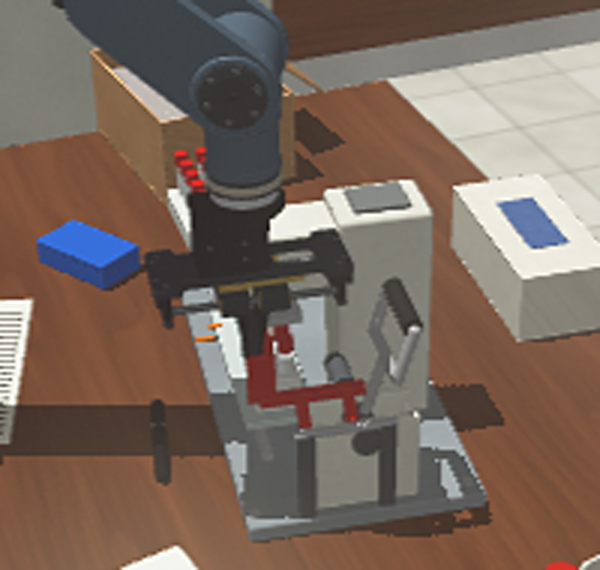

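The side view (600x570 crop) shows the closed fingertips at (250,345), just left of the red tab at (262,375). The gripper body at x up to 350 stays clear of the lever handle at (405,305). Now I'll push the tab over along its arc.

Run:
```python
from workcell import ctrl
from h import *
hy,hz=-.180,.120
for a in np.r_[0.05,.3,.55,.8,1.05,1.3,1.58]:
    y=.034*np.cos(a)-.058*np.sin(a); z=.034*np.sin(a)+.058*np.cos(a)
    ctrl.servo_line(w(-.103,hy+y+.0095,hz+z+.019),speed=.08)
    print(round(a,2),topress(ctrl.get_tool_pos()).round(4),ctrl.get_wrist_force().round(1))
ctrl.hold(.25)
p=topress(ctrl.get_tool_pos())
ctrl.servo_line(w(p[0],p[1]+.01,.36),speed=.25)
print(ctrl.get_time_s())
snap(ctrl,"wrist","g_wrist"); snap(ctrl,"side","g_side")
s=cv2.imread("pics/g_side.png"); cv2.imwrite("pics/g_sidez.png",cv2.resize(s[120:310,230:430],None,fx=3,fy=3,interpolation=cv2.INTER_CUBIC))
```

```text
0.05 [-0.1028 -0.14    0.199 ] [ 0.6 -0.2  0.7]
0.3 [-0.1028 -0.1556  0.2046] [ 1.1  1.2 -0.5]
0.55 [-0.103  -0.1722  0.2061] [0.  1.1 0.6]
0.8 [-0.1031 -0.1888  0.2036] [0.6 1.3 0.5]
1.05 [-0.1031 -0.2044  0.197 ] [ 0.5  0.8 -0.9]
1.3 [-0.1032 -0.2177  0.1868] [-0.4 -1.2  0.4]
1.58 [-0.1027 -0.2293  0.1721] [ 1.1 -0.3  1.9]
17.9167
```

View pics/g_wrist.png

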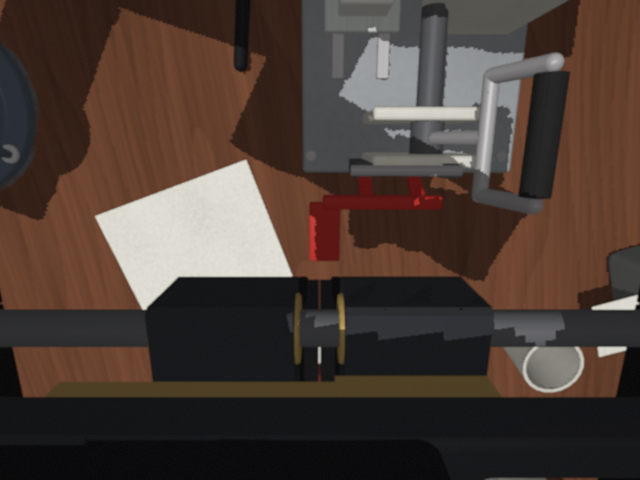

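View pics/g_sidez.png

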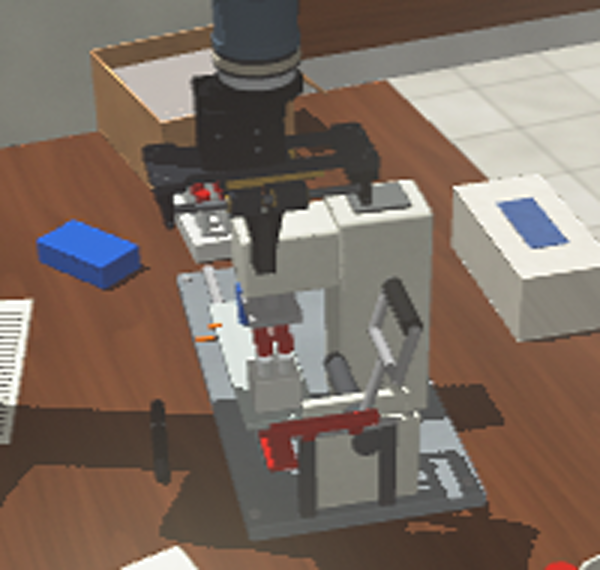

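The catch is flipped: the tab lies flat and out to the right at wrist pixel (323,235). The handle is visible from (555,70) to (535,195). I'll measure both.

Run:
```python
from h import *
c=np.load("g_wrist.npz")
for p in [(318,215),(325,235),(325,255)]: print("tab",topress(pt(c,c["d"],*p)).round(4))
for p in [(556,80),(548,120),(545,135),(536,190)]: print("hd",topress(pt(c,c["d"],*p)).round(4))
im=c["im"].astype(int);d=c["d"]
m=np.zeros((480,640),bool); m[65:205,510:580]=True; m&=(im.max(-1)<55)
P=np.array([topress(pt(c,d,u,v)) for v,u in zip(*np.where(m))]); P=P[P[:,2]>.2]
print(len(P),np.percentile(P,[1,10,50,90,99],axis=0).round(4))
```

```text
tab [-0.1045 -0.2158  0.1523]
tab [-0.0982 -0.2341  0.1526]
tab [-0.0981 -0.2536  0.1508]
hd [ 0.0409 -0.1152  0.2439]
hd [ 0.0395 -0.1385  0.2436]
hd [ 0.0388 -0.1475  0.2439]
hd [ 0.0382 -0.1822  0.2432]
4247 [[ 0.0318 -0.1867  0.2333]
 [ 0.0327 -0.1788  0.2365]
 [ 0.0379 -0.1469  0.2423]
 [ 0.0463 -0.1172  0.2441]
 [ 0.0497 -0.1109  0.2453]]
```

Run:
```python
from workcell import ctrl
from h import *
Y=-.149
ctrl.gripper_to(.056)
ctrl.move_pose(w(.041,Y,.36),quat())
ctrl.servo_line(w(.041,Y,.237),speed=.15)
print(ctrl.get_wrist_force().round(1))
ctrl.gripper_to(.010,25)
print(ctrl.get_gripper_width(),ctrl.get_wrist_force().round(1),ctrl.get_time_s())
for a in [.1,.2,.3,.4,.5,.6,.7,.8,.88]:
    ctrl.servo_line(w(.14*np.sin(.3-a),Y,.103+.14*np.cos(.3-a)),speed=.07)
    p=topress(ctrl.get_tool_pos()); print(a,p.round(4),(.3-np.arctan2(p[0],p[2]-.103)).round(3),(R.T@ctrl.get_wrist_force()[:2]).round(1),ctrl.get_wrist_force()[2].round(1),round(ctrl.get_gripper_width(),4))
ctrl.hold(.3)
print(ctrl.get_time_s(),topress(ctrl.get_tool_pos()),ctrl.get_wrist_force())
for n in("top","side","wrist"): snap(ctrl,n,"i_"+n)
s=cv2.imread("pics/i_side.png"); cv2.imwrite("pics/i_sidez.png",cv2.resize(s[120:310,230:430],None,fx=3,fy=3,interpolation=cv2.INTER_CUBIC))
```

```text
[-0.  -0.1  0.1]
0.019109792420417222 [ 2.8 -0.3 -0.1] 21.5167
0.1 [ 0.0297 -0.149   0.2409] 0.088 [5.8 1.4] -1.0 0.0191
0.2 [ 0.0169 -0.1489  0.2439] 0.181 [5.6 1.2] 1.3 0.0187
0.3 [ 0.0042 -0.1489  0.2456] 0.271 [7.1 3.4] 4.3 0.0194
0.4 [-0.0094 -0.149   0.2453] 0.366 [6.1 3.2] 7.6 0.0192
0.5 [-0.0232 -0.1491  0.2432] 0.464 [6.2 2.7] 7.7 0.0194
0.6 [-0.037  -0.1491  0.2396] 0.564 [7.  3.9] 6.6 0.0191
0.7 [-0.0499 -0.1491  0.2347] 0.662 [6.6 4. ] 7.0 0.0191
0.8 [-0.0625 -0.1492  0.2285] 0.762 [6.5 3.7] 7.3 0.0192
0.88 [-0.072  -0.1492  0.2228] 0.841 [6.5 3.8] 8.5 0.0193
24.9167 [-0.07187306 -0.14916181  0.22282128] [7.01450162 2.82137591 8.52190555]
```

View pics/i_sidez.png

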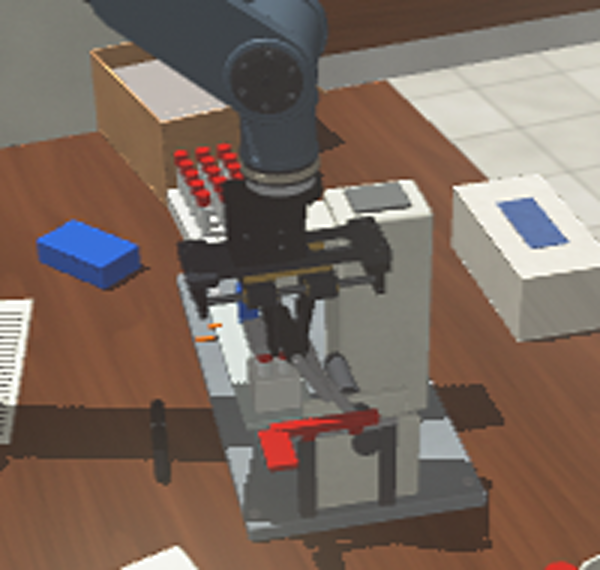

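View pics/i_wrist.png

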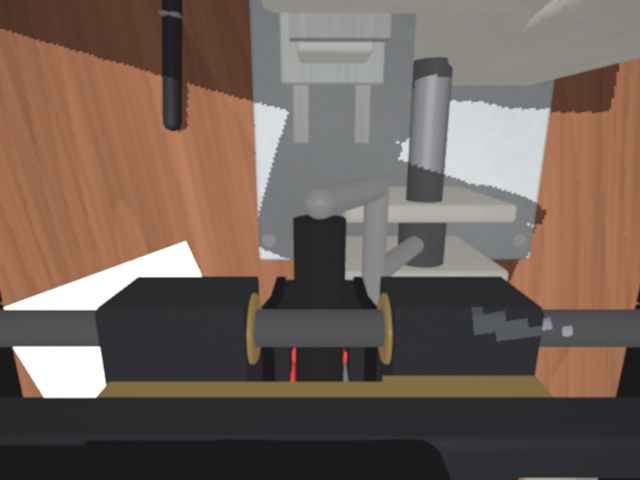

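View pics/i_top.png

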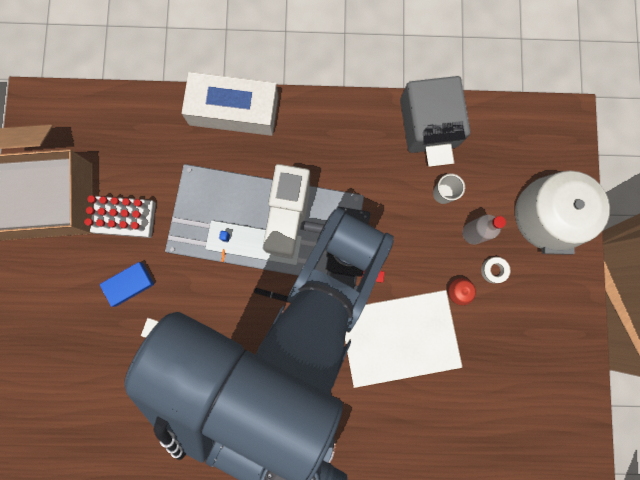

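The bar is firmly held between the pads (wrist pixel (320,260)), the catch is still flat and the carriage is still home. The estimate of about 0.84 rad has little margin, so I'll push it against the stop and measure again.

Run:
```python
from workcell import ctrl
from h import *
for a in [.92,.96]:
    ctrl.servo_line(w(.14*np.sin(.3-a),-.149,.103+.14*np.cos(.3-a)),speed=.05)
    ctrl.hold(.3)
    p=topress(ctrl.get_tool_pos()); print(a,p.round(4),(.3-np.arctan2(p[0],p[2]-.103)).round(3),ctrl.get_wrist_force().round(1),round(ctrl.get_gripper_width(),4))
snap(ctrl,"wrist","j_wrist"); snap(ctrl,"top","j_top")
c=np.load("j_wrist.npz"); 
for v in (225,240,255,270):
    q=[topress(pt(c,c["d"],u,v)) for u in range(285,360) if c["im"][v,u].max()<60]; q=np.array(q); q=q[q[:,2]>.19]
    print("bar",q[:,0].min().round(4),q[:,0].max().round(4),q[:,2].max().round(4))
c=np.load("j_top.npz")
for ce,st in blobs(c["im"],*BL,mn=10): print("bl",ce.round(1),topress(onz(c,*ce,.09)).round(4))
for ce,st in blobs(c["im"],*OR,mn=5): print("or",ce.round(1),topress(onz(c,*ce,.022)).round(4))
print(ctrl.get_time_s(),np.abs(ctrl.get_qvel()).max())
```

```text
0.92 [-0.0766 -0.1492  0.2195] 0.881 [6.9 2.4 7.4] 0.0191
0.96 [-0.0789 -0.1493  0.2175] 0.903 [ 9.7  4.  14.5] 0.0193
bar -0.0872 -0.0685 0.2264
bar -0.0873 -0.0688 0.2267
bar -0.0874 -0.0687 0.3607
bar -0.087 -0.0686 0.3607
bl [224.1 235.7] [-0.0612  0.1562  0.09  ]
bl [126.2 283.9] [-0.226   0.3779  0.09  ]
or [223.  255.2] [-0.107   0.1616  0.022 ]
26.2833 0.0013765595504011362
```

View pics/j_wrist.png

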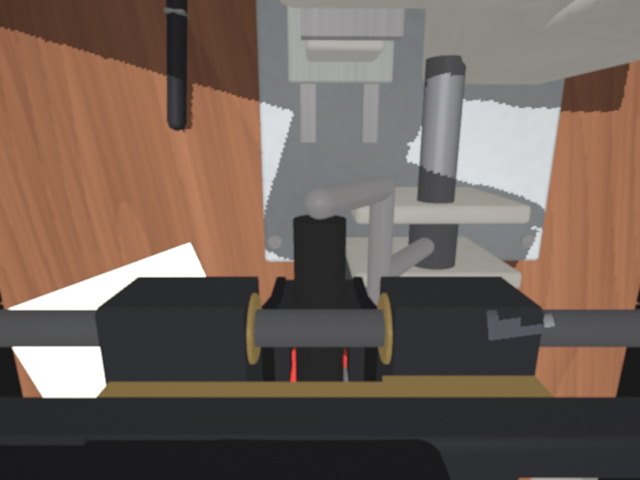

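The bar centre is at press x -0.078, z 0.216, which matches the lever's stop. The grip has moved 87 mm by the top camera, so the carriage is still home. Handing in.

```bash
python3 -c "
from workcell import ctrl
ctrl.sign_off(); print(ctrl.get_time_s(), ctrl.get_wrist_force(), ctrl.get_gripper_width())"
```

```text
the job is handed in; nothing more can be done
the job is handed in; nothing more can be done
```

I handed the job in at about 26 s of the 58 s allowed, with the gripper still holding the lever at its stop. No verdict came back.

- **Carriage:** I slid it by its blue grip about 87 mm. The pointer and the mark then agreed to about 1 mm. After the pull, the top camera still showed the grip moved 87 mm.
- **Catch:** I flipped it fully over to the outside. Depth readings put the tab level at z ≈ 0.152 m, which means about 1.55 rad. It was still flat in the side picture taken during the pull.
- **Lever:** I gripped the handle bar and pulled it in an arc. The first pull stopped at about 0.84 rad, so I pushed on until the force rose at the stop. The bar centre measured x ≈ -0.078, z ≈ 0.216 in the press frame, which is about 0.90 rad. The grip was set to 25 N and the arm was still.
- **Caps and bystanders:** I did not measure the cap travel directly; I infer it from the lever being at its stop with the carriage home. The bystanders in view looked unmoved in the pictures, but I did not measure them.

No check failed. The only mismatch is the press pose fit, which left 2–3 mm at the base corners.

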